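# Fill the two bays of a chase with furniture and quoins

## Robot

A 6-joint arm with a two-finger parallel gripper is mounted at the origin on a cart in front of the work surface, level with it; the furniture and walls round the work are solid. World frame = base frame: x ahead of the robot, y to its left, z up, the work surface at z = 0. Lengths are in mm, angles in rad, forces in N, time in s.
With the tool pointing down it reaches from about 250 to 850 mm from the base axis. Payload 12.5 kg.
Tool frame: the origin (TCP) lies midway between the tips of the shut fingers; the grasp point (between the pads) lies env.tcp_to_grasp behind it (env.tcp_to_grasp is the distance from the TCP to the grasp point, in mm); z points along the fingers, y is the line along which they close (so a half turn about z gives the same grasp; the last joint's range is limited). The gripper opens to 93 mm and grips with 3 to 60 N. Pads are 15 mm wide; open, the fingers measure 128 mm over their backs; the gripper's body (75 mm by 188 mm) begins 65 mm behind the grasp point.
Start: joints at [-1.298, 0.351, 1.652, -0, 1.139, -0.085], TCP at [192.636, -515.146, 218.633] pointing down, gripper open.
Joint ranges: [-2.75, 2.75], [-0.79, 2.1], [0.01, 2.65], [-1.57, 4.71], [0.07, 3.14], [-2.87, 2.87]. Speed limits (rad/s): [2.22, 2.22, 2.79, 3.14, 3.14, 3.14].

## Interface

Orientations are given as a 3x3 rotation matrix whose columns are the frame's x, y, z axes.
In Python, from plant import env, claw, grab_frame, order gives the robot as it stands. Calls block until the motion is done:
- env.movep(position, orientation): joint-space move of the TCP to a pose.
- env.move_l(position, speed=150, rotation=None): straight line of the TCP; rotation=None keeps the orientation; speed is the mean speed in mm/s.
- env.set_joints(angles): joint-space move.
- claw.ungrasp() and claw.grasp(newtons=None): open the fingers fully, or close them until they stop; newtons is the grip in N (None keeps the last).
- env.pause(seconds).
- env.solve_ik(position, orientation): joint angles nearest the present ones, or None.
- env.get_obs(): the state.
- grab_frame(name): name is "scene" or "top" or "wrist"; returns a dict with "image" (384x512x3 uint8, red, green, blue), "depth" (384x512 float32, mm along the optical axis (not along the pixel's ray), 0 where there is no reading), "vertical_fov" (degrees; the focal length in pixels is half the picture's height over the tangent of half this angle, whatever the lens; pixels are square), "cx", "cy" (the principal point, pixels), "R" (3x3) and "t" (3): a world point X has camera coordinates R X + t. Camera axes: x right, y down, z forward; pixel columns grow to the right and rows downward; lengths in mm; the calibration is good to about 2 mm. A picture is of the moment at which its call begins.
A pose or a line that the arm cannot do raises env.PlanningError and nothing moves.
- order.close_job(): hands the job in; it is judged then, once.
The state is a dict: "t": time; "q": joint angles; "qd": joint speeds; "joint_torque": joint torques, N m; "eef_pos": TCP position; "eef_rot": TCP orientation; "wrist_force": force on the tool from outside, world axes, zero at the start; "moment": the same for the moment, N m; "gripper_width": finger opening in mm; "grasp_force": force on a finger pad.
Only numpy, scipy, OpenCV 4.12 (cv2) and the standard library are available. Lean on these libraries where they do the work, as an engineer would, in place of code of your own. Each camera call takes 0.05 s, during which the arm holds its last target. There are 200 camera calls.

## Task

In each bay of the chase a printing cut stands against the head rail; leave the cuts there, and lay flat against the foot side of each the one piece of wooden furniture that is as long as the cut and leaves just enough room for a quoin. Then lay a quoin flat in the gap left between furniture and foot rail of each bay, lengthwise across the bay. Furniture and quoins are to be centred on their cut and square with the chase.

Things in the scene. Friction and masses are not known exactly. Their poses are not given: they have to be found in the camera images.
- chase: Dark iron frame fixed on the table, 304 (y) x 148 (x) x 18 mm high, rails 16 mm. A crossbar 12 mm wide along its x axis parts it into two bays open to the table top, each 116 mm from foot rail to head rail and 130 mm wide, centred at y = +71 and -71 mm. Origin: its middle, on the table; x points to the head rail (away from the robot), y left. Rails' inner faces: x = +58 (head), -58 mm (foot).
- narrow_cut: Mounted printing cut in one of the bays, against the head rail: dark wood block with bright metal plate on top, 36 (x) x 60 (y) x 23 mm high, loose, 220 g. Origin: middle of its lower head-side edge, so it spans x = 0 to -36 mm; axes as the chase's. Between it and the foot rail 80 mm are free; at either end of it 35 mm are free for fingers.
- wide_cut: Mounted printing cut in the other bay, against the head rail: dark wood block with bright metal plate on top, 60 (x) x 60 (y) x 23 mm high, loose, 220 g. Origin: middle of its lower head-side edge, so it spans x = 0 to -60 mm; axes as the chase's. Between it and the foot rail 56 mm are free.
- broad_furniture: Wooden furniture (spacing block), pale wood, 50 (x) x 60 (y) x 16 mm high, about 40 g, lying flat on the table. Origin: centre of its underside. Gripped by its ends (60 mm apart, along y) it can be set close against a cut; in the bay 35 mm are free beyond each end.
- slim_furniture: Wooden furniture (spacing block), pale wood, 26 (x) x 60 (y) x 16 mm high, about 25 g, lying flat on the table. Origin: centre of its underside. To be gripped by its ends like the broad one.
- long_furniture: Wooden furniture, pale wood, 30 (x) x 100 (y) x 17 mm high, lying flat on the table: longer than the cuts, so not wanted. Origin: centre of its underside.
- quoin_a: Expanding quoin: grey metal block with a round key hole in its top, 18 (x) x 52 (y) x 17 mm high, 85 g, lying flat on the table. Origin: centre of its underside. Gripped by its ends (52 mm apart, along y) it can be let down into the gap. The two quoins are alike; either may go into either bay.
- quoin_b: The second quoin, same as quoin_a: grey metal block, 18 (x) x 52 (y) x 17 mm high. Origin: centre of its underside.
Mind the look-alikes: they are no part of the job. What is shaped like the broad_furniture but red is not meant. Leave any orange look-alike of the wide_cut alone.

How it is judged:
By the outcome, as a careful person would: the job done as asked, in the order asked, and still so for the second after the job is handed in, with the robot touching nothing.
It also fails if it takes over 96 s, if anything falls off the work surface, if the arm or the gripper's body presses on something with over 40 N, if the wrist force passes 120 N, or if a joint passes its speed limit or range.

## Working session

There is one attempt and no reset: what is moved stays moved. The work goes in short steps, each a Python script; the robot and the scene stay as the last script left them, time stands still between calls to the robot, and variables do not carry over. Pictures are saved under pics/ and viewed, at most 14 in all, crops included, and the job is handed in when it is done.

```bash
ls; mkdir -p pics
python3 - <<'E'
from plant import env, claw, grab_frame, order
import cv2, pickle
fr={}
for n in ["scene","top","wrist"]:
    f=grab_frame(n); fr[n]=f
    cv2.imwrite(f"pics/{n}0.png",f["image"][:,:,::-1])
    print(n,f["vertical_fov"],f["cx"],f["cy"],(-f["R"].T@f["t"]).round(1),f["R"].round(3).tolist())
pickle.dump(fr,open("fr0.pkl","wb"))
o=env.get_obs();print(o["t"],env.tcp_to_grasp,o["eef_rot"].round(3) if hasattr(o["eef_rot"],"round") else o["eef_rot"],o["gripper_width"])
E
```

```text
pics
scene 53.94052203249252 256.0875179078128 198.27848216552752 [130.9 565.8 793.9] [[-0.774, -0.633, 0.017], [-0.476, 0.564, -0.674], [0.418, -0.53, -0.738]]
top 55.57921004446638 250.8762538344111 191.9492785099741 [ 446.5    6.1 1077.2] [[0.026, -1.0, -0.005], [-0.997, -0.025, -0.075], [0.075, 0.007, -0.997]]
wrist 59.312488260097204 258.4134511570925 190.05105249112896 [ 260.6 -488.7  384.4] [[0.35, -0.937, -0.002], [-0.904, -0.338, 0.262], [-0.246, -0.09, -0.965]]
0.15 18.8 [[ 0.937  0.35  -0.   ]
 [ 0.35  -0.937  0.001]
 [ 0.    -0.001 -1.   ]] 93.05505998867154
```

View pics/top0.png

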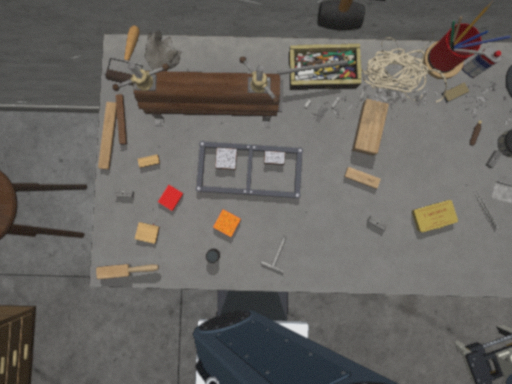

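View pics/scene0.png

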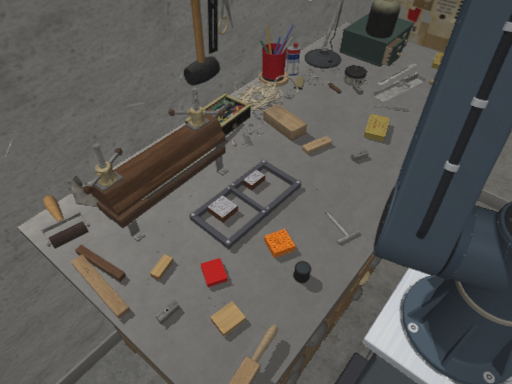

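The top view shows the chase at (249,170), with wide_cut at (226,158) in the +y bay and narrow_cut at (275,157) in the -y bay. Slim furniture is at (148,161), broad at (147,233), the quoins at (125,196) and (377,224), and long furniture at (362,177). The red (171,198) and orange (227,223) decoys stay put. By size, slim goes with wide_cut and broad with narrow_cut, which leaves 30 mm in each bay.

```bash
cat > h.py <<'E'
import numpy as np, cv2
from plant import env, claw, grab_frame, order
def foc(f): return f["image"].shape[0]/2/np.tan(np.radians(f["vertical_fov"]/2))
def ray(f,uv):
    uv=np.atleast_2d(uv).astype(float)
    d=np.c_[(uv[:,0]-f["cx"])/foc(f),(uv[:,1]-f["cy"])/foc(f),np.ones(len(uv))]
    return -f["R"].T@f["t"], d@f["R"]
def onplane(f,uv,z):
    c,d=ray(f,uv); return c+d*((z-c[2])/d[:,2])[:,None]
def topix(f,X):
    p=np.atleast_2d(X)@f["R"].T+f["t"]; return np.c_[p[:,0]/p[:,2]*foc(f)+f["cx"],p[:,1]/p[:,2]*foc(f)+f["cy"]]
def cloud(f):
    h,w=f["depth"].shape; u,v=np.meshgrid(np.arange(w),np.arange(h))
    c,d=ray(f,np.c_[u.ravel(),v.ravel()]); return (c+d*f["depth"].reshape(-1,1)).reshape(h,w,3)
def tri(fs,uvs):
    "least squares meeting point of rays"
    A=np.zeros((3,3));b=np.zeros(3)
    for f,uv in zip(fs,uvs):
        c,d=ray(f,uv);d=d[0]/np.linalg.norm(d[0]);P=np.eye(3)-np.outer(d,d);A+=P;b+=P@c
    return np.linalg.solve(A,b)
def down(yaw):
    "tool down, tool y (closing line) at angle yaw from world y, tool x toward +x for yaw=0"
    c,s=np.cos(yaw),np.sin(yaw)
    return np.array([[c,s,0],[s,-c,0],[0,0,-1.]])
def look(name,xyz,yaw):
    env.movep(xyz,down(yaw)); env.pause(.15); f=grab_frame("wrist")
    cv2.imwrite(f"pics/{name}.png",f["image"][:,:,::-1]); return f
E
python3 - <<'E'
from h import *; import pickle
fr=pickle.load(open("fr0.pkl","rb")); f=fr["top"]
for n,uv in dict(chase=(249,170),wide=(226,158),narrow=(275,157),slim=(148,161),broad=(147,233),qa=(125,196),qb=(377,224)).items():
    p=onplane(f,uv,16)[0]; d=f["depth"][uv[1]-1:uv[1]+2,uv[0]-1:uv[0]+2]; P=cloud(f)[uv[1],uv[0]]
    ok=[env.solve_ik(p+[0,0,200],down(y)) is not None for y in(-1.5,-.7,0,.7,1.5)]
    print(n,p.round(),P.round(1),d.round().tolist(),ok)
E
```

```text
chase [591.  21.  16.] [591.4  21.   14. ] [[1067.0, 1068.0, 1065.0], [1068.0, 1071.0, 1070.0], [1066.0, 1070.0, 1068.0]] [False, True, True, True, True]
wide [625.  90.  16.] [623.8  89.1  22.5] [[1062.0, 1064.0, 1066.0], [1062.0, 1066.0, 1065.0], [1063.0, 1065.0, 1064.0]] [False, True, True, True, True]
narrow [632. -54.  16.] [630.2 -54.   23.4] [[1063.0, 1066.0, 1061.0], [1067.0, 1064.0, 1065.0], [1062.0, 1061.0, 1058.0]] [False, True, True, True, True]
slim [610. 319.  16.] [609.6 317.8  20.1] [[1073.0, 1072.0, 1071.0], [1067.0, 1069.0, 1072.0], [1071.0, 1073.0, 1069.0]] [True, True, True, True, True]
broad [400. 312.  16.] [399.6 311.9  16.3] [[1058.0, 1055.0, 1056.0], [1055.0, 1057.0, 1057.0], [1056.0, 1049.0, 1050.0]] [True, True, True, True, True]
qa [505. 381.  16.] [505.9 384.9   6.3] [[1063.0, 1061.0, 1063.0], [1079.0, 1075.0, 1070.0], [1076.0, 1079.0, 1082.0]] [True, True, True, True, True]
qb [ 443. -354.   16.] [ 442.9 -352.5   19.8] [[1054.0, 1050.0, 1052.0], [1054.0, 1051.0, 1054.0], [1054.0, 1052.0, 1053.0]] [True, True, True, True, True]
```

View pics/wrist0.png

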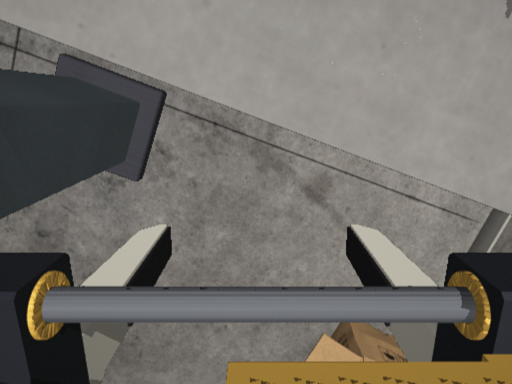

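The wrist view shows the fingertips at rows 230-260 and the gripper hiding the lower half. Objects therefore have to lie ahead of the tool (+x), in the upper half. I'll take view pairs for quoin b, the chase and the left cluster.

Run:
```python
from h import *; import pickle
fr={}
for n,p in dict(q1=(375,-360,190),q2=(375,-300,190),c1=(520,-20,190),c2=(520,60,190),l1=(470,330,190),l2=(400,355,190),l3=(330,330,190)).items():
    try: fr[n]=look(n,p,0)
    except env.PlanningError as e: print(n,e)
pickle.dump(fr,open("fr1.pkl","wb")); print(env.get_obs()["t"])
f=fr["q1"];C=cloud(f);z=C[60:200:20,100:420:60,2];print(z.round(1))
a=np.vstack([np.hstack([fr[k]["image"][:290,:,::-1] for k in p]) for p in (("q1","c1"),("l1","l3"))])
cv2.imwrite("pics/m1.png",cv2.resize(a,None,fx=.78,fy=.78,interpolation=cv2.INTER_AREA))
```

```text
6.3333
[[ 1.4  0.9 -0.1 -0.5  0.  23.4]
 [ 0.5 -0.8 -1.3 -0.9  0.7 22. ]
 [ 0.9 -0.5 -1.6  0.2  1.4 23.1]
 [-0.3 -0.8 -0.4 -0.1  0.8  0.8]
 [-0.1  0.5 -0.7  0.2 -0.4  0.7]
 [-1.2 -0.8 -1.4  0.4  0.6 -0. ]
 [-1.5  0.1  0.2  0.9 -0.9 -1.9]]
```

View pics/m1.png

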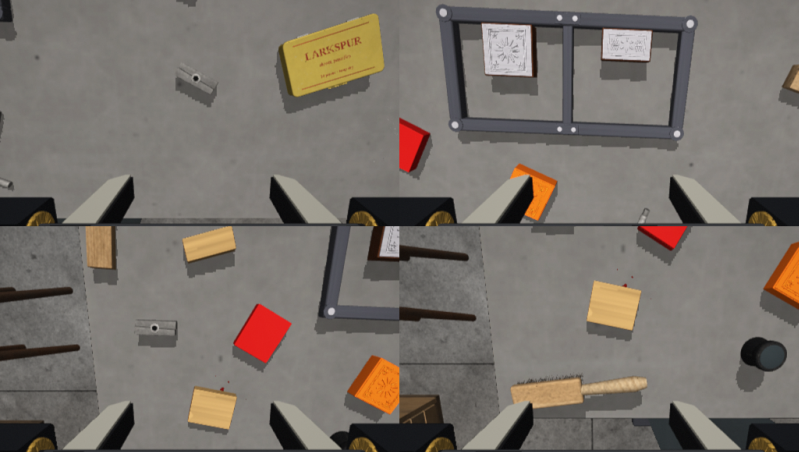

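The montage shows quoin b in q1 at about (251,101). The chase fills c1 from (56,17) to (356,171), with the wide cut on the left and the narrow cut on the right. In l1, quoin a is at (199,131), slim at (268,22) and broad at (272,233); l3 shows broad at (275,102).

```bash
cat >> h.py <<'E'
def mask(f,xy,r,zlo,zhi,sat=None,val=None):
    g=dict(f);g["depth"]=cv2.medianBlur(f["depth"],3);C=cloud(g)
    m=(np.hypot(C[...,0]-xy[0],C[...,1]-xy[1])<r)&(C[...,2]>zlo)&(C[...,2]<zhi)
    hsv=cv2.cvtColor(f["image"],cv2.COLOR_RGB2HSV)
    if sat: m&=(hsv[...,1]>=sat[0])&(hsv[...,1]<sat[1])
    if val: m&=(hsv[...,2]>=val[0])&(hsv[...,2]<val[1])
    n,l,s,_=cv2.connectedComponentsWithStats(m.astype(np.uint8),connectivity=4)
    return (l==1+np.argmax(s[1:,4])),C
def measure(f,xy,r,zlo,zhi,h=None,**k):
    "metric rectangle of a thing: centre, (long, short), yaw of the long side from world y, top height, centre pixel"
    m,C=mask(f,xy,r,zlo,zhi,**k); v,u=np.nonzero(m)
    zt=np.median(C[m][:,2][C[m][:,2]>np.percentile(C[m][:,2],30)])
    P=C[m][:,:2] if h is None else onplane(f,np.c_[u,v],h)[:,:2]
    (c,s,_),=[cv2.minAreaRect(P.astype(np.float32))]
    b=cv2.boxPoints((c,s,_)); e=[b[1]-b[0],b[2]-b[1]]; L=max(e,key=np.linalg.norm)
    a=np.arctan2(-L[0],L[1]); a=(a+np.pi/2)%np.pi-np.pi/2
    return np.array(c),sorted(s)[::-1],a,zt,topix(f,[*c,zt])[0]
E
cat > m.py <<'E'
from h import *; import pickle
fr=pickle.load(open("fr1.pkl","rb"))
W=dict(sat=(70,256))
for n,xy,r,zl,zh,k,fs in [("qb",(443,-354),40,7,24,{},("q1","q2")),("qa",(505,381),40,7,24,{},("l1","l2")),
  ("slim",(610,319),45,7,24,W,("l1","l2")),("broad",(400,312),48,7,24,W,("l3","l2","l1")),("chase",(591,21),180,11,30,{},("c1","c2")),
  ("wide",(625,90),60,20.7,30,{},("c1","c2")),("narrow",(632,-54),50,20.7,30,{},("c1","c2")),
  ("wideP",(625,90),60,15,30,dict(val=(150,256),sat=(0,40)),("c1","c2")),("narrP",(632,-54),50,15,30,dict(val=(150,256),sat=(0,40)),("c1","c2"))]:
    px=[]
    for q in fs:
        c,s,a,zt,p=measure(fr[q],xy,r,zl,zh,**k)
        m,_=mask(fr[q],xy,r,zt-3,zt+4,**k); 
        mu=np.argwhere(m).mean(0)[::-1]; px.append(mu)
        print(n,q,c.round(1),np.round(s,1),"yaw %.2f deg z %.1f"%(np.degrees(a),zt))
    print("   tri",tri([fr[q] for q in fs],px).round(1))
E
python3 m.py
```

```text
qb q1 [ 444.6 -352.9] [52.7 18. ] yaw -27.99 deg z 17.3
qb q2 [ 444.7 -352.9] [53.2 18.3] yaw -27.90 deg z 17.2
   tri [ 444.8 -352.6   15.6]
qa l1 [512.3 389.6] [53.  18.7] yaw -2.49 deg z 17.4
qa l2 [512.3 389.3] [52.6 18.2] yaw -1.83 deg z 17.3
   tri [512.5 389.7  15. ]
slim l1 [610.7 320.9] [60.4 26.5] yaw 13.99 deg z 16.4Traceback (most recent call last):
  File "m.py", line 10, in <module>
    c,s,a,zt,p=measure(fr[q],xy,r,zl,zh,**k)
               ~~~~~~~^^^^^^^^^^^^^^^^^^^^^^
  File "h.py", line 38, in measure
    m,C=mask(f,xy,r,zlo,zhi,**k); v,u=np.nonzero(m)
        ~~~~^^^^^^^^^^^^^^^^^^^^
  File "h.py", line 35, in mask
    return (l==1+np.argmax(s[1:,4])),C
                 ~~~~~~~~~^^^^^^^^^
    return _wrapfunc(a, 'argmax', axis=axis, out=out, **kwds)
    return bound(*args, **kwds)
ValueError: attempt to get argmax of an empty sequence
```

```bash
sed -i 's/24,W,("l1","l2"))/24,W,("l1","top"))/; s/^W=/fr["top"]=pickle.load(open("fr0.pkl","rb"))["top"]\nW=/' m.py; python3 m.py | tail -n +7
```

```text
slim l1 [610.7 320.9] [60.4 26.5] yaw 13.99 deg z 16.4
slim top [612.8 320. ] [59.4 25.3] yaw 14.99 deg z 17.3
   tri [612.1 320.9  14.1]
broad l3 [399.9 315.8] [60.6 50. ] yaw -11.62 deg z 16.3
broad l2 [400.  315.9] [60.6 50.1] yaw -11.57 deg z 16.3
broad l1 [399.9 316.2] [60.4 50.9] yaw -11.86 deg z 16.4
   tri [400.6 316.1  14.9]
chase c1 [592.5  22.1] [306.4 150.5] yaw -2.48 deg z 19.3
chase c2 [592.4  22.2] [306.8 150.4] yaw -2.45 deg z 19.2
   tri [609.4  27.   21.3]
wide c1 [622.8  91.7] [59.7 59.6] yaw -2.75 deg z 23.0
wide c2 [622.8  91.8] [59.7 59.2] yaw 87.47 deg z 22.9
   tri [623.9  91.9  20.5]
narrow c1 [628.7 -50.4] [59.3 35.4] yaw -2.03 deg z 22.9
narrow c2 [628.7 -50.3] [59.7 35.4] yaw -2.63 deg z 22.8
   tri [629.1 -50.4  20.2]
wideP c1 [623.6  91.9] [57.3 56.8] yaw 87.60 deg z 23.0
wideP c2 [623.5  91.9] [57.4 56.6] yaw 87.46 deg z 22.9
   tri [624.3  92.2  21.3]
narrP c1 [629.3 -50.4] [56.7 33.5] yaw -2.51 deg z 22.9
narrP c2 [629.3 -50.6] [57.  33.2] yaw -2.65 deg z 22.8
   tri [629.6 -50.5  22.1]
```

Measurements agree closely: chase centre (592.5, 22.1) with yaw -2.48°, and heights of 16, 17 and 23 mm. I'll pick up broad first, square it to the chase yaw and set it back down. That lets me check how the camera lines up with the tool before using the tight bay.

```bash
cat >> h.py <<'E'
YAW=np.radians(-2.48); C0=np.array([592.45,22.1])
def ch(x,y): return C0+np.array([[np.cos(YAW),-np.sin(YAW)],[np.sin(YAW),np.cos(YAW)]])@[x,y]
def st(*m):
    o=env.get_obs(); print(*m,"t %.1f w %.1f gf %.1f pos"%(o["t"],o["gripper_width"],o["grasp_force"]),np.round(o["eef_pos"],1),"F",np.round(o["wrist_force"],1)); return o
def pick(xy,yaw,N,z=2.5):
    env.movep([*xy,90],down(yaw)); env.move_l([*xy,z],150); claw.grasp(N); st("grasped")
E
python3 - <<'E'
from h import *; import pickle
st()
xy=(399.9,315.9); claw.ungrasp(); pick(xy,np.radians(-11.6),20)
env.move_l([*xy,12],100,down(YAW)); env.move_l([*xy,2.8],60); claw.ungrasp(); env.move_l([*xy,60],200)
f=look("cal",(340,xy[1],170),YAW); st()
c,s,a,zt,_=measure(f,xy,48,7,24,sat=(70,256)); print(c,s,np.degrees(a),zt)
pickle.dump(f,open("cal.pkl","wb"))
E
```

```text
t 6.3 w 93.4 gf 0.0 pos [331.  330.2 190. ] F [ 0.4  0.1 -0.2]
grasped t 8.5 w 60.0 gf 20.0 pos [400.  315.9   2.6] F [-0.3 -1.4  4. ]
t 11.0 w 93.0 gf 0.0 pos [340.  315.5 168.5] F [ 0.1  1.  -0.6]
[400.02310181 316.70053101] [60.572547912597656, 49.51604080200195] -2.5312748 16.35201089059447
```

The camera reads y about 0.8 mm too high relative to the tool, so I'll correct for that. Next I place broad against the narrow cut.

```bash
cat >> h.py <<'E'
C0=np.array([592.45,21.3]); R0=down(YAW)
def place(x,y,push=False,z=2.8,xfree=-4):
    st("carry")
    s=xfree if push else 0
    env.movep([*ch(x+s,y),90],R0); env.move_l([*ch(x+s,y),30],150); o=st("above"); env.move_l([*ch(x+s,y),z],50); st("down")
    if push:
        F0=np.array(env.get_obs()["wrist_force"])
        for k in np.arange(s+1,6,.5):
            env.move_l([*ch(x+k,y),z],15); F=np.array(env.get_obs()["wrist_force"])-F0
            if abs(F[0])>6: break
        print("contact at dx",k,F.round(1))
def leave(back=None):
    p=np.array(env.get_obs()["eef_pos"]); claw.ungrasp(); st("released"); env.move_l([*p[:2],90],150); st("up")
E
python3 - <<'E'
from h import *
xy=(399.9,315.9); pick(xy,YAW,25); env.move_l([*xy,90],150); place(-3,-71,True); leave()
f=look("broad1",(*ch(-75,-71),150),YAW)
import pickle; pickle.dump(f,open("b1.pkl","wb")); st()
c,s,a,zt,_=measure(f,ch(-3,-71)+[0,.8],45,7,24,sat=(50,256)); print(c,s,np.degrees(a),zt,"want",ch(-3,-71)+[0,.8])
E
```

```text
grasped t 12.8 w 59.8 gf 25.0 pos [400.  315.9   2.6] F [ 0.  -0.8  2.9]
carry t 13.6 w 59.7 gf 25.0 pos [399.5 315.6  89.3] F [-0.4  0.6  0.4]
above t 15.6 w 60.0 gf 25.0 pos [582.7 -48.9  30.4] F [-0.5 -0.6  0.4]
down t 16.3 w 60.1 gf 25.0 pos [582.3 -49.3   2.4] F [ 0.5 -0.  -0.2]
contact at dx 1.0 [-6.9 -0.1  2.2]
released t 19.3 w 93.0 gf 0.0 pos [587.4 -49.6   2.8] F [-1.   0.4  0.1]
up t 20.1 w 93.1 gf 0.0 pos [586.1 -49.4  89.3] F [-1.   0.1  0.1]
t 20.7 w 93.3 gf 0.0 pos [514.6 -46.4 148.8] F [-0.  -0.2 -0.1]
[591.41082764 -48.67934036] [60.49801254272461, 59.11164093017578] -2.509746 16.364004315728778 want [586.38059361 -48.70368851]
```

View pics/broad1.png

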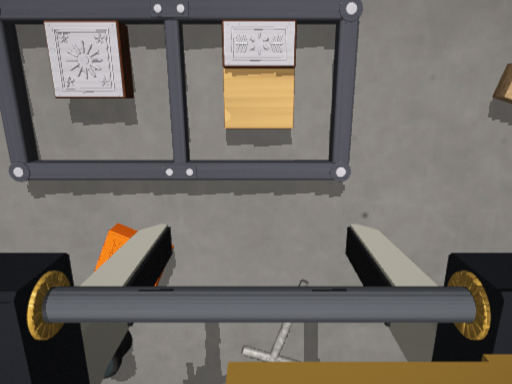

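Broad lies flush under the narrow cut, at (259,98), square and centred. Slim is next.

Run:
```python
from h import *
xy=(610.9,320.1); pick(xy,np.radians(14.0),25); env.move_l([*xy,90],150); place(-15,71,True); leave()
xy=(512.3,388.7); pick(xy,np.radians(-2.2),30); env.move_l([*xy,90],150); place(-42.5,71); leave()
f=look("left1",(*ch(-80,30),150),YAW)
import pickle; pickle.dump(f,open("b2.pkl","wb")); st()
```

```text
grasped t 23.5 w 60.3 gf 25.0 pos [610.9 320.1   2.6] F [-0.8 -0.6  0.9]
carry t 24.2 w 60.0 gf 25.0 pos [610.4 319.9  89.1] F [-0.7  0.3 -0.8]
above t 25.7 w 59.8 gf 25.0 pos [576.9  93.7  30.3] F [ 0.1 -0.1  0.1]
down t 26.4 w 60.0 gf 25.0 pos [576.4  93.    2.4] F [-0.6  0.2  0.5]
contact at dx 1.5 [-6.1  0.3  3.7]
released t 29.6 w 93.0 gf 0.0 pos [582.   92.8   2.8] F [-0.   0.   0.2]
up t 30.4 w 92.7 gf 0.0 pos [580.3  92.8  89.3] F [-0.1 -0.  -0.5]
grasped t 33.0 w 53.1 gf 30.0 pos [512.3 388.7   2.5] F [-0.  -0.2 -0.4]
carry t 33.7 w 52.6 gf 30.0 pos [511.8 388.4  89.2] F [-0.1 -0.3 -1.6]
above t 35.4 w 52.5 gf 30.0 pos [553.4  94.6  30.4] F [-0.2  0.7 -1.2]
down t 36.1 w 53.3 gf 30.0 pos [552.9  94.    2.4] F [ 0.2  0.1 -1.3]
released t 36.9 w 93.1 gf 0.0 pos [553.1  94.    2.8] F [-0.4  0.2  0.6]
up t 37.6 w 92.5 gf 0.0 pos [552.4  94.   89.3] F [-0.2  0.2 -0.4]
t 38.3 w 92.9 gf 0.0 pos [513.7  55.2 148.7] F [-0.1 -0.6  0. ]
```

View pics/left1.png

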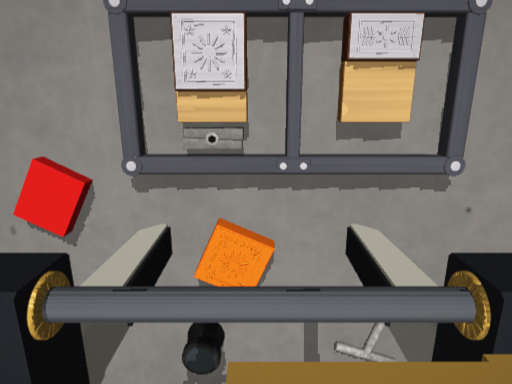

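In the left bay, slim sits flush under the wide cut at (212,107) and quoin a lies square in the gap at (212,139). Quoin b is next.

Run:
```python
from h import *
xy=(444.7,-353.6); pick(xy,np.radians(-27.9),30); env.move_l([*xy,90],150); place(-42.5,-71); leave()
f1=look("fin1",(*ch(-90,0),170),YAW); f2=look("fin2",(*ch(-90,50),170),YAW); st()
import pickle; pickle.dump((f1,f2),open("fin.pkl","wb"))
t=np.array([[np.cos(YAW),np.sin(YAW)],[-np.sin(YAW),np.cos(YAW)]])
for f in (f1,f2):
  cc=C0+[0,.8]
  for n,x,y,r,k in [("broad",-3,-71,45,dict(sat=(80,256),val=(120,256))),("slim",-15,71,40,dict(sat=(80,256),val=(120,256))),("qR",-43,-71,32,dict(sat=(0,70))),("qL",-43,71,32,dict(sat=(0,70))),("wideP",28,71,50,dict(sat=(0,40),val=(150,256))),("narP",40,-71,50,dict(sat=(0,40),val=(150,256)))]:
    c,s,a,zt,_=measure(f,ch(x,y)+[0,.8],r,10,26,**k); print(n,(t@(c-cc)).round(1),np.round(s,1),"dyaw %.2f z %.1f"%(np.degrees(a-YAW),zt))
```

```text
grasped t 41.3 w 52.6 gf 30.0 pos [ 444.7 -353.6    2.5] F [0.1 0.5 1.3]
carry t 42.0 w 52.8 gf 30.0 pos [ 444.3 -353.2   89.2] F [-0.2  0.9 -1.4]
above t 43.8 w 52.7 gf 30.0 pos [547.2 -48.4  30.4] F [-0.3 -0.5 -0.3]
down t 44.5 w 52.9 gf 30.0 pos [546.7 -47.7   2.5] F [-0.3  0.3 -0.9]
released t 45.3 w 93.0 gf 0.0 pos [547.  -47.8   2.8] F [-0.8 -0.5  0.8]
up t 46.0 w 93.0 gf 0.0 pos [546.2 -47.7  89.4] F [-0.2  0.2  0.1]
t 47.3 w 93.0 gf 0.0 pos [504.7  74.2 169.7] F [ 0.  -0.6 -0. ]
broad [ -2.6 -70.8] [60.6 49.6] dyaw -0.19 z 16.3
slim [-14.7  71.5] [60.2 25.2] dyaw -0.26 z 16.4
qR [-42.6 -70.6] [52.9 18. ] dyaw 0.09 z 17.2
qL [-42.1  71.2] [53.2 17.5] dyaw -0.22 z 17.4
wideP [28.8 71.2] [56.9 56.8] dyaw 89.94 z 23.0
narP [ 40.7 -71. ] [56.7 32.3] dyaw -0.09 z 22.9
broad [ -2.6 -70.7] [60.2 49.1] dyaw -0.12 z 16.2
slim [-14.7  71.4] [60.1 24.6] dyaw -0.12 z 16.4
qR [-42.3 -70.6] [53.3 17.7] dyaw 0.56 z 17.2
qL [-42.1  71.3] [52.5 17.3] dyaw 0.03 z 17.3
wideP [28.4 71.1] [57.1 56.6] dyaw 89.96 z 22.9
narP [ 40.4 -70.9] [57.1 32.5] dyaw -0.04 z 22.8
```

View pics/fin1.png

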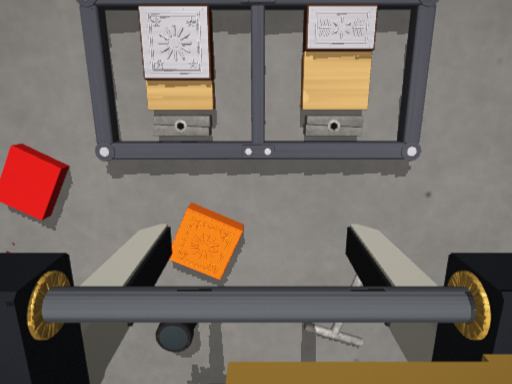

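Both bays are filled. The quoins lie at (181,126) and (333,126), and every piece is within about 0.5 mm and 0.5° of its target. I'm handing in.

```bash
python3 -c "
from h import *
print(order.close_job())"
```

```text
the job is handed in; nothing more can be done
None
```

The job is handed in at about 47 s of the 96 s allowed: slim furniture lies against the wide cut and broad furniture against the narrow cut, with a quoin in each gap; the last camera check put every piece within about 0.5 mm of centre and 0.6° of square.

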